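# Sort the loose stopper and boss head into their trays after the titration class

## Task

Tidy the lab bench after the titration class: put the loose red rubber stopper into the white tray with the other stoppers, and the loose metal boss head (the rod clamp) into the blue tray with the other boss head. Each goes down into the free part of its tray; leave the beaker, the jar and the glass dish where they stand.

Things in the scene. Friction and masses are not known exactly. Their poses are not given: they have to be found in the camera images.
- stopper_center (a point): centre (half-way up) of the loose red-brown rubber stopper: a solid cone 36 mm high standing on the bench on its small end, 34 mm across at the foot and 40 mm at the top, about 45 g. z up; it is round, so its yaw does not matter
- boss_head_center (a point): centre (half-way up) of the loose metal boss head, a right-angle rod clamp lying flat on the bench, about 160 g: 94 mm long along its x with the dark thumbscrews at both ends, 24 mm wide along y, 28 mm high (z up). The middle 28 mm of its length is a solid block with flat sides, 24 mm across, to be gripped along y
- stopper_tray: open white plastic tray on the bench, fixed, 200 (x) by 160 (y) by 45 mm high, walls and floor 4 mm thick. Origin: centre of its underside; x and y along its long and short sides, z up. Three red stoppers 36 mm high are fixed in it as stock, in a row at x = +65 mm, y = -47, 0 and +47 mm (tops 40 mm above the bench). The rest of the floor (x from -96 to +40 mm, full width) is free; the middle of the free part is at x = -30 mm, y = 0.
- boss_tray: open blue plastic tray on the bench, fixed, 200 (x) by 160 (y) by 45 mm high, walls and floor 4 mm thick. Origin: centre of its underside; x and y along its long and short sides, z up. One metal boss head is fixed in it as stock, lying along y at x = +70 mm (24 mm wide, 94 mm long, top 32 mm above the bench). The rest of the floor (x from -96 to +40 mm, full width) is free; the middle of the free part is at x = -30 mm, y = 0.
- beaker_center (a point): bystander: centre of a loose glass beaker, 70 mm across the rim, 85 mm high, standing upright on the bench beyond the work; leave it alone
- jar_center (a point): bystander: centre of a loose amber glass jar with a black cap, 48 mm across, 65 mm high, standing upright on the bench beyond the work; leave it alone
- petri_center (a point): bystander: centre of a loose shallow glass dish, 90 mm across, 16 mm high, lying on the bench beyond the work; leave it alone
There are look-alikes about, which are no part of the job. Leave any turquoise or yellow look-alike of the part that bears stopper_center alone.

How it is judged:
By the outcome, as a careful person would: the job done as asked, in the order asked, and still so for the second after the job is handed in, with the robot touching nothing.
It also fails if it takes over 51 s, if anything falls off the work surface, if the arm or the gripper's body presses on something with over 40 N, if the wrist force passes 120 N, or if a joint passes its speed limit or range.

## Robot

A 6-joint arm with a two-finger parallel gripper is mounted at the origin on the work surface. World frame = base frame: x ahead of the robot, y to its left, z up, the work surface at z = 0. Lengths are in m, angles in rad, forces in N, time in s.
With the tool pointing down it reaches from about 0.35 to 0.85 m from the base axis. Payload 8.1 kg.
Tool frame: the origin (TCP) lies between the finger pads; the fingertips stand 11 mm ahead of it and the grasp point (between the pads) lies 8 mm behind it (robot.tips_ahead is the distance from the TCP to the fingertips, in m); z points along the fingers, y is the line along which they close (so a half turn about z gives the same grasp; the last joint's range is limited). The gripper opens to 93 mm and grips with 3 to 60 N. Pads are 15 mm wide; open, the fingers measure 128 mm over their backs; the gripper's body (75 mm by 188 mm) begins 65 mm behind the grasp point.
Start: joints at [-1.29, 0.13, 1.488, -0, 1.523, -0.085], TCP at [0.215, -0.56, 0.23] pointing down, gripper open.
Joint ranges: [-2.96, 2.96], [-0.89, 2.26], [0.02, 2.5], [-1.34, 4.48], [0, 2.73], [-2.66, 2.66]. Speed limits (rad/s): [2.39, 2.39, 2.79, 3.14, 3.14, 3.14].

## Interface

Orientations are given as a rotation vector (axis times angle).
In Python, from plant import robot gives the robot as it stands. The module is installed in compiled form; this text tells all that it offers.
- The arm moves only by the tool move_arm, never from a script. Its argument "deltas" is one flat list of numbers, 7 for each row, row after row: the shift along the tool's x, y, z in m, then the turn, a rotation vector about the tool's x, y, z in rad, then the opening, from 0 (shut) to 1 (fully open). A call has 1 to 12 rows; each row is the pose to reach, as a shift and turn from the pose commanded when the call began, along the tool's axes at that moment; what a row does not reach only later rows make up. A row lasts 1/8 s, in which the tool goes at most 62.5 mm and 10.7 degrees, less where a joint would pass 70% of its speed; a pose out of reach is approached as far as the arm can. A call with a gripper value outside its range is refused whole. The fingers move at their own pace and stop on an object; "squeeze" is the grip in N (left out, the last holds). Time passes only in rows, so rows that repeat a pose let the fingers close. It gives the time, the measured TCP pose, the force, the opening and the grip force at its end, in the units of the state.
- robot.read_state(): the state, without advancing time (a new reading comes with each control period).
- robot.read_camera(name): name is "side" or "top" or "wrist"; returns (picture, depth): 420x560x3 uint8, red, green, blue; 420x560 float32, m along the optical axis (not along the pixel's ray), 0 where there is no reading.
- robot.camera_model(name): a dict with "K" (3x3 intrinsics, pixels), "R" (3x3) and "t" (3): a world point X has camera coordinates R X + t; the wrist camera has in their place "tool_from_camera" (4x4, takes a point from camera to tool coordinates, whose origin is the TCP and whose axes are the flange's). Camera axes: x right, y down, z forward; pixel columns grow to the right and rows downward; lengths in m; the calibration is good to about 2 mm. A picture is of the moment at which its call begins: read the wrist's pose just before it. camera_model takes no time and is no camera call.
- robot.close_job(): hands the job in; it is judged then, once.
Trained networks look in the newest picture that a camera, given by its name, has taken for a name from the list of things; names that differ only in an ending like _2 or _b are one class to them, and where a whole thing is asked for, a point or a joint stands for the part that bears it (a point fixed in the world has none). Each returns a list of dicts, best first, with "confidence" (0 to 1); they miss things now and then, are a little off and sometimes report something else, mostly with a low value. They report only what shows in the picture. A call takes as long as a camera call. They do not tell look-alikes from the thing itself.
- robot.recognise(camera, label): "uv" ([column, row] in pixels, amid what is visible of it).
The state is a dict: "t": time; "q": joint angles; "dq": joint speeds; "joint_torque": joint torques, N m; "tool_pos": TCP position; "orientation": TCP orientation; "force": force on the tool from outside, world axes, zero at the start; "wrist_torque": the same for the moment, N m; "opening": finger opening in m; "gripper_force": force on a finger pad.
Only numpy, scipy, OpenCV 4.12 (cv2) and the standard library are available. Lean on these libraries where they do the work, as an engineer would, in place of code of your own. Each camera call takes 0.05 s, during which the arm holds its last target. There are 200 camera calls.

## Working session

There is one attempt and no reset: what is moved stays moved. The work goes in short steps, Python scripts to look and compute and a tool call to move; the robot and the scene stay as the last step left them, time stands still between calls to the robot, and variables do not carry over. Pictures are saved under pics/ and viewed, at most 10 in all, crops included, and the job is handed in when it is done.

Besides the shell and the picture viewer there is one more tool, called after "Emit:" in YAML: its name, and indented under it one key for each argument. move_arm: Moves the arm, as the interface text tells. Its arguments: {"type":"object","properties":{"deltas":{"type":"array","items":{"type":"number"}},"squeeze":{"type":"number"}},"required":["deltas"]}

```bash
mkdir -p pics
cat > h.py <<'E'
import numpy as np, cv2
from plant import robot
def snap(c,fn=None):
    p,d=robot.read_camera(c)
    if fn: cv2.imwrite('pics/'+fn,p[:,:,::-1])
    return p,d
def world(c,d):
    m=robot.camera_model(c);K=np.array(m['K']);v,u=np.mgrid[:420,:560]
    P=np.stack([(u-K[0,2])/K[0,0]*d,(v-K[1,2])/K[1,1]*d,d],-1)
    return (P-np.array(m['t']))@np.array(m['R'])
E
python3 - <<'E'
from h import *
for c in('top','side'):
    p,d=snap(c,c+'0.png');W=world(c,d);np.savez('/tmp/'+c,p=p,W=W,d=d)
    for l in('stopper_center','boss_head_center','stopper_tray','boss_tray','beaker_center'):
        for r in robot.recognise(c,l):
            u,v=np.round(r['uv']).astype(int);print(c,l,round(r['confidence'],2),u,v,W[v,u].round(3))
s=robot.read_state();print(s['t'],s['tool_pos'],s['orientation'],s['opening'])
E
```

```text
top stopper_center 0.87 250 305 [0.439 0.042 0.036]
top stopper_center 0.65 205 278 [0.493 0.134 0.035]
top stopper_center 0.64 240 269 [0.511 0.063 0.032]
top boss_head_center 0.89 322 296 [ 0.455 -0.104  0.026]
top boss_head_center 0.62 240 270 [0.509 0.063 0.036]
top stopper_tray 0.67 427 253 [ 0.542 -0.332  0.002]
top boss_tray 0.77 120 254 [0.544 0.32  0.003]
top boss_tray 0.18 203 156 [0.74  0.137 0.062]
top beaker_center 0.56 344 171 [ 0.721 -0.16   0.003]
side stopper_center 0.98 345 253 [0.429 0.056 0.031]
side stopper_center 0.74 298 244 [0.515 0.073 0.034]
side stopper_center 0.73 294 275 [0.488 0.152 0.035]
side boss_head_center 0.97 355 213 [ 0.455 -0.098  0.015]
side stopper_tray 0.61 351 161 [ 0.54  -0.347  0.004]
side boss_tray 0.78 217 340 [0.549 0.302 0.005]
side beaker_center 0.7 258 166 [ 0.702 -0.121  0.061]
0.6 [ 0.21464927 -0.56029072  0.22963857] [3.08917618e+00 5.71426424e-01 3.29449335e-05] 0.09306385109583344
```

View pics/top0.png

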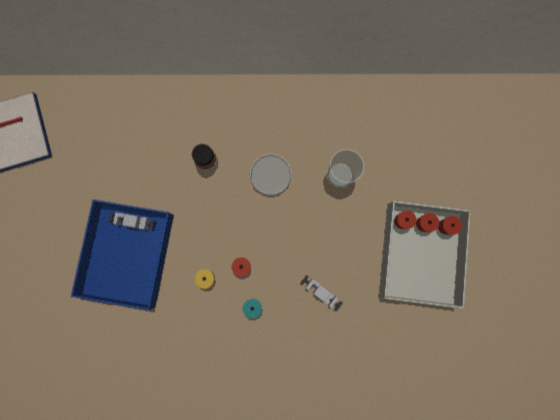

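View pics/side0.png

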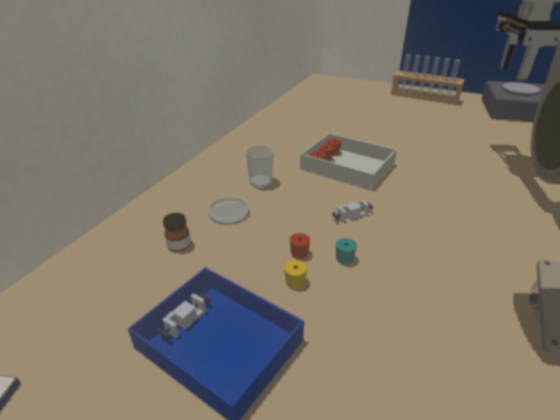

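Top view: red stopper at (241,267), yellow look-alike at (204,279), turquoise at (252,309), boss head at (322,293). The white tray is right, around (427,255), with its stock on the upper side; the blue tray is left, around (123,255), stock also on the upper side. Side view agrees.

Run:
```python
from h import *
z=np.load('/tmp/top.npz');p,W=z['p'],z['W'];hsv=cv2.cvtColor(p,cv2.COLOR_RGB2HSV);H,S,V=cv2.split(hsv)
m=robot.camera_model('top');K=np.array(m['K']);R=np.array(m['R']);t=np.array(m['t']);C=-R.T@t
def at(uv,h):
    r=R.T@np.linalg.inv(K)@[*uv,1];return C+r*(h-C[2])/r[2]
print('cam',C.round(3))
def comp(mask,u,v,r):
    k=np.zeros_like(mask);k[v-r:v+r,u-r:u+r]=1;return mask&k.astype(bool)
M=comp((S>150)&((H<8)|(H>172)),241,267,16);v,u=np.nonzero(M);print('stopper px',len(u),u.min(),u.max(),v.min(),v.max(),'top',at(((u.min()+u.max())/2,(v.min()+v.max())/2),.036).round(4),'Wmed',np.median(W[M],0).round(4))
Z=W[...,2]
M=comp(Z>.012,322,293,30);q=W[M];print('boss',len(q),q[:,2].max(),cv2.minAreaRect(q[:,:2].astype(np.float32)),q.mean(0))
M=comp((S<60)&(V>120),322,293,30);v,u=np.nonzero(M);print('bosspx',len(u),cv2.minAreaRect(np.c_[u,v].astype(np.float32)))
for n,(a,b) in dict(white=(427,255),blue=(123,255)).items():
    M=comp((Z>.036)&(Z<.055),a,b,58);q=W[M][:,:2].astype(np.float32)
    (c,s,an)=cv2.minAreaRect(q);bx=cv2.boxPoints((c,s,an));print(n,len(q),np.round(c,3),np.round(s,3),an,bx.round(3).tolist())
pics=[cv2.resize(p[v-34:v+34,u-45:u+45,::-1],None,fx=4.4,fy=4.4,interpolation=cv2.INTER_CUBIC) for u,v in((322,293),(241,267))]
cv2.imwrite('pics/crop1.png',np.hstack(pics))
```

```text
cam [ 0.522 -0.005  0.874]
stopper px 255 232 249 258 275 top [0.5161 0.0619 0.036 ] Wmed [0.517  0.0609 0.0358]
boss 399 0.8736928609941201 ((0.48289892077445984, -0.07663198560476303), (0.16108854115009308, 0.024114452302455902), 53.02132034301758) [ 0.46535678 -0.10002115  0.04999202]
bosspx 333 ((321.94232177734375, 292.7884521484375), (33.85443878173828, 12.717340469360352), 37.87498474121094)
white 1869 [ 0.541 -0.318] [0.162 0.2  ] 82.49394989013672 [[0.4320000112056732, -0.38499999046325684], [0.6299999952316284, -0.41100001335144043], [0.6510000228881836, -0.25], [0.453000009059906, -0.2240000069141388]]
blue 1012 [0.544 0.305] [0.161 0.2  ] 80.02957153320312 [[0.4320000112056732, 0.24300000071525574], [0.6290000081062317, 0.20800000429153442], [0.6570000052452087, 0.367000013589859], [0.46000000834465027, 0.4020000100135803]]
```

View pics/crop1.png

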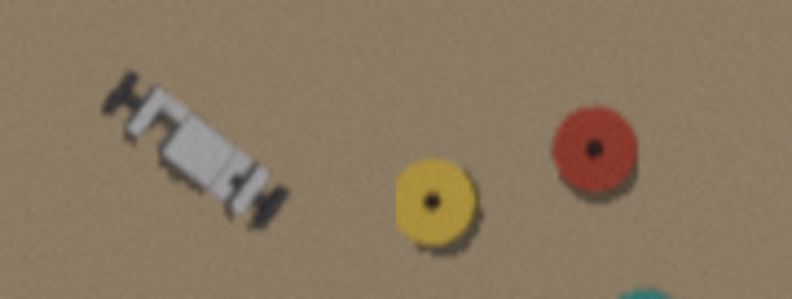

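Crop: the boss head's long axis runs from upper left to lower right at about 38° in the image, with its block centred at full-picture pixel (322,293). The red stopper's outline is clean.

```bash
cat >> h.py <<'E'
from scipy.spatial.transform import Rotation as Ro
def plan(cur,phi0,pts):
    "deltas from pose (pos, tool-y yaw deg) to list of (x,y,z,phi)"
    a=np.radians(phi0);y=np.array([np.cos(a),np.sin(a),0]);x=np.array([-y[1],y[0],0])
    for q in pts:
        d=np.array(q[:3])-cur;print([round(float(v),4) for v in(d@x,d@y,-d[2],0,0,-np.radians(q[3]-phi0))])
def pose():
    s=robot.read_state();M=Ro.from_rotvec(s['orientation']).as_matrix();return np.array(s['tool_pos']),np.degrees(np.arctan2(M[1,1],M[0,1])),M,s
E
python3 - <<'E'
from h import *
c,f,M,s=pose();print(f,M.round(3).tolist())
m=robot.camera_model('top');K=np.array(m['K']);R=np.array(m['R']);t=np.array(m['t']);C=-R.T@t
r=R.T@np.linalg.inv(K)@[321.9,293,1];print('boss',(C+r*(.028-C[2])/r[2]).round(4))
plan(c,f,[(.516,.061,.17,-29)])
print(np.round(robot.camera_model('wrist')['tool_from_camera'],3).tolist())
E
```

```text
-69.04011635992526 [[0.934, 0.358, 0.0], [0.358, -0.934, -0.0], [0.0, 0.0, -1.0]]
boss [ 0.4615 -0.1037  0.028 ]
[0.5037, -0.4724, 0.0596, 0.0, 0.0, -0.6988]
[[0.0, -0.959, -0.283, 0.079], [1.0, 0.0, 0.0, -0.0], [-0.0, -0.283, 0.959, -0.154], [0.0, 0.0, 0.0, 1.0]]
```

Emit:
move_arm:
  deltas: [0.504, -0.472, 0.06, 0, 0, -0.699, 0.75, 0.504, -0.472, 0.06, 0, 0, -0.699, 0.75, 0.504, -0.472, 0.06, 0, 0, -0.699, 0.75, 0.504, -0.472, 0.06, 0, 0, -0.699, 0.75, 0.504, -0.472, 0.06, 0, 0, -0.699, 0.75, 0.504, -0.472, 0.06, 0, 0, -0.699, 0.75, 0.504, -0.472, 0.06, 0, 0, -0.699, 0.75, 0.504, -0.472, 0.06, 0, 0, -0.699, 0.75, 0.504, -0.472, 0.06, 0, 0, -0.699, 0.75, 0.504, -0.472, 0.06, 0, 0, -0.699, 0.75, 0.504, -0.472, 0.06, 0, 0, -0.699, 0.75, 0.504, -0.472, 0.06, 0, 0, -0.699, 0.75]

```text
t: 2.1
tool_pos: [0.5169, 0.0644, 0.169]
orientation: [-2.702, -1.601, 0.0]
force: [-0.1, -0.9, 0.9]
opening: 0.0695
gripper_force: 0.0
```

```bash
cat >> h.py <<'E'
def wrist(fn=None):
    c,f,M,s=pose();p,d=snap('wrist',fn);m=robot.camera_model('wrist');K=np.array(m['K']);T=np.array(m['tool_from_camera'])
    v,u=np.mgrid[:420,:560];P=np.stack([(u-K[0,2])/K[0,0]*d,(v-K[1,2])/K[1,1]*d,d],-1)
    return p,d,(P@T[:3,:3].T+T[:3,3])@M.T+c,c,f,s
E
python3 - <<'E'
from h import *
p,d,W,c,f,s=wrist('w1.png');print(s['t'],c,f,s['dq'].round(3) if hasattr(s['dq'],'round') else s['dq'])
H,S,V=cv2.split(cv2.cvtColor(p,cv2.COLOR_RGB2HSV));M=(S>140)&((H<8)|(H>172))&(W[...,2]>.03)&(W[...,2]<.042)&(abs(W[...,0]-.516)<.04)&(abs(W[...,1]-.061)<.04)
q=W[M];print(len(q),cv2.minEnclosingCircle(q[:,:2].astype(np.float32)),np.median(q,0),q.min(0),q.max(0))
E
```

```text
2.1 [0.51694824 0.06441231 0.16903161] -28.721182009198767 [ 0.012  0.036 -0.031 -0.03   0.01   0.028]
1251 ((0.5181710720062256, 0.06039709597826004), 0.019588373601436615) [0.51867702 0.06111784 0.03468986] [0.49905805 0.041013   0.030166  ] [0.53734062 0.07969353 0.03673852]
```

View pics/w1.png

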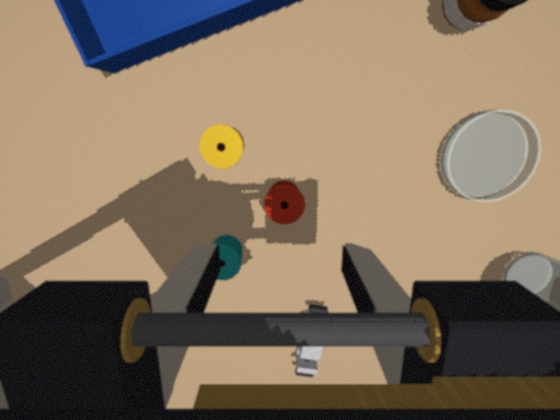

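Wrist view: the red stopper at (285,203) lies clear between the open fingers, with yellow at (221,146) and turquoise at (228,258) both out of their way.

Emit:
move_arm:
  deltas: [0.0005, 0.0017, 0.05, 0, 0, 0, 0.75, 0.0005, 0.0017, 0.1, 0, 0, 0, 0.75, 0.0005, 0.0017, 0.13, 0, 0, 0, 0.75, 0.0005, 0.0017, 0.145, 0, 0, 0, 0.75, 0.0005, 0.0017, 0.153, 0, 0, 0, 0.75, 0.0005, 0.0017, 0.153, 0, 0, 0, 0.75, 0.0005, 0.0017, 0.153, 0, 0, 0, 0.75, 0.0005, 0.0017, 0.153, 0, 0, 0, 0.3, 0.0005, 0.0017, 0.153, 0, 0, 0, 0.3, 0.0005, 0.0017, 0.153, 0, 0, 0, 0.3, 0.0005, 0.0017, 0.153, 0, 0, 0, 0.3, 0.0005, 0.0017, 0.153, 0, 0, 0, 0.3]
  squeeze: 15

```text
t: 3.65
tool_pos: [0.5183, 0.0604, 0.0168]
orientation: [2.707, 1.595, 0.0]
force: [-1.1, -0.1, 0.9]
opening: 0.0383
gripper_force: 15.0
```

Emit:
move_arm:
  deltas: [0, 0, -0.04, 0, 0, 0, 0.3, 0, 0, -0.09, 0, 0, 0, 0.3, 0, 0, -0.12, 0, 0, 0, 0.3, -0.044, 0.023, -0.12, 0, 0, 0, 0.3, -0.088, 0.047, -0.12, 0, 0, 0, 0.3, -0.132, 0.07, -0.12, 0, 0, 0, 0.3, -0.176, 0.094, -0.12, 0, 0, 0, 0.3, -0.22, 0.117, -0.12, 0, 0, 0, 0.3, -0.264, 0.14, -0.12, 0, 0, 0, 0.3, -0.308, 0.164, -0.12, 0, 0, 0, 0.3, -0.331, 0.176, -0.12, 0, 0, 0, 0.3, -0.331, 0.176, -0.12, 0, 0, 0, 0.3]

```text
t: 5.15
tool_pos: [0.5113, -0.3157, 0.1362]
orientation: [-2.708, -1.591, 0.0]
force: [0.6, 0.7, -0.8]
opening: 0.0385
gripper_force: 15.0
```

Run:
```python
from h import *
p,d,W,c,f,s=wrist('w2.png');print(s['t'],c,f,s['opening'],s['gripper_force'])
```

```text
5.15 [ 0.51127298 -0.31571447  0.13622716] -29.122815387320188 0.0384897266005002 14.999821797246113
```

View pics/w2.png

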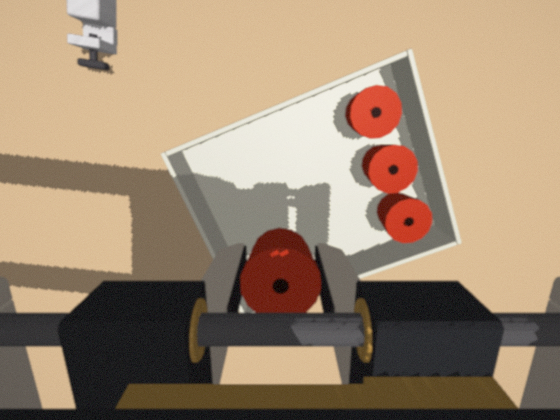

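The stopper (280,285) is held upright over the white tray's free area, with the stock to the right at (375–405, 110–220). Lower it and release.

Emit:
move_arm:
  deltas: [0, 0, 0.05, 0, 0, 0, 0.3, 0, 0, 0.085, 0, 0, 0, 0.3, 0, 0, 0.1, 0, 0, 0, 0.3, 0, 0, 0.11, 0, 0, 0, 0.3, 0, 0, 0.114, 0, 0, 0, 0.3, 0, 0, 0.114, 0, 0, 0, 0.3, 0, 0, 0.114, 0, 0, 0, 0.3, 0, 0, 0.114, 0, 0, 0, 0.62, 0, 0, 0.114, 0, 0, 0, 0.62, 0, 0, 0.114, 0, 0, 0, 0.62, 0, 0, 0.114, 0, 0, 0, 0.62]

```text
t: 6.58
tool_pos: [0.5117, -0.3145, 0.0227]
orientation: [2.707, 1.595, -0.0]
force: [-1.4, 0.0, 0.6]
opening: 0.0575
gripper_force: 0.0
```

Emit:
move_arm:
  deltas: [0, 0, -0.03, 0, 0, 0, 0.62, 0, 0, -0.08, 0, 0, 0, 0.62, 0, 0, -0.13, 0, 0, 0, 0.62, 0.04, -0.036, -0.147, 0, 0, 0.05, 0.75, 0.08, -0.073, -0.147, 0, 0, 0.1, 0.75, 0.12, -0.109, -0.147, 0, 0, 0.154, 0.75, 0.16, -0.1456, -0.147, 0, 0, 0.154, 0.75, 0.16, -0.1456, -0.147, 0, 0, 0.154, 0.75, 0.16, -0.1456, -0.147, 0, 0, 0.154, 0.75, 0.16, -0.1456, -0.147, 0, 0, 0.154, 0.75]

```text
t: 7.82
tool_pos: [0.4622, -0.1049, 0.1697]
orientation: [2.822, 1.38, -0.0]
force: [-0.4, -1.0, -0.1]
opening: 0.0695
gripper_force: 0.0
```

Run:
```python
from h import *
p,d,W,c,f,s=wrist('w3.png');print(s['t'],c,f,s['opening'])
N=(abs(W[...,0]-.46)<.06)&(abs(W[...,1]+.104)<.06)&(W[...,2]>.012)&(W[...,2]<.04);H,S,V=cv2.split(cv2.cvtColor(p,cv2.COLOR_RGB2HSV))
q=W[N];print('all',len(q),q[:,2].max(),cv2.minAreaRect(q[:,:2].astype(np.float32)))
a=q[:,:2];mu=a.mean(0);w,v=np.linalg.eigh(np.cov(a.T));e=v[:,1];print(mu,np.degrees(np.arctan2(e[1],e[0]))%180)
q=W[N&(W[...,2]>.024)];print('top',len(q),np.median(q,0),cv2.minAreaRect(q[:,:2].astype(np.float32)))
z=snap('top','t3.png')[0];cv2.imwrite('pics/t3c.png',cv2.resize(z[190:315,370:480,::-1],None,fx=4,fy=4))
```

```text
7.825 [ 0.46216352 -0.10494369  0.16973267] -37.87846688419581 0.06953167327124013
all 1700 0.029309238634414092 ((0.4638553559780121, -0.10528582334518433), (0.0940864086151123, 0.02379666268825531), 52.859134674072266)
[ 0.4657971  -0.10342265] 51.74241638712238
top 1142 [ 0.46578503 -0.10298169  0.0266105 ] ((0.46395111083984375, -0.10501496493816376), (0.06551006436347961, 0.023582639172673225), 52.76289749145508)
```

View pics/w3.png

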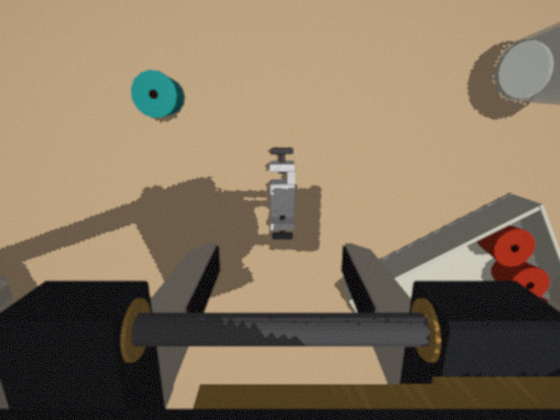

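View pics/t3c.png

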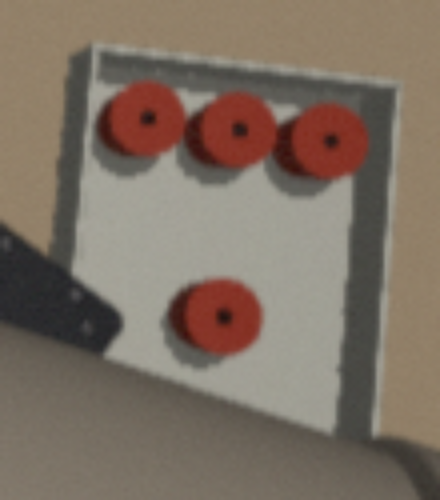

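Wrist view: the boss head at (282,195) lies squarely along tool x between the fingers. Top crop: the red stopper stands upright in the white tray's free part.

Emit:
move_arm:
  deltas: [0.0003, 0.0028, 0.05, 0, 0, -0.01, 0.75, 0.0003, 0.0028, 0.1, 0, 0, -0.01, 0.75, 0.0003, 0.0028, 0.13, 0, 0, -0.01, 0.75, 0.0003, 0.0028, 0.145, 0, 0, -0.01, 0.75, 0.0003, 0.0028, 0.154, 0, 0, -0.01, 0.75, 0.0003, 0.0028, 0.154, 0, 0, -0.01, 0.75, 0.0003, 0.0028, 0.154, 0, 0, -0.01, 0.75, 0.0003, 0.0028, 0.154, 0, 0, -0.01, 0.15, 0.0003, 0.0028, 0.154, 0, 0, -0.01, 0.15, 0.0003, 0.0028, 0.154, 0, 0, -0.01, 0.15, 0.0003, 0.0028, 0.154, 0, 0, -0.01, 0.15, 0.0003, 0.0028, 0.154, 0, 0, -0.01, 0.15]
  squeeze: 30

```text
t: 9.43
tool_pos: [0.4643, -0.1054, 0.0156]
orientation: [-2.814, -1.396, 0.0]
force: [-1.2, 1.8, 0.5]
opening: 0.0247
gripper_force: 1.0
```

Emit:
move_arm:
  deltas: [0, 0, 0, 0, 0, 0, 0.15, 0, 0, 0, 0, 0, 0, 0.15, 0, 0, -0.04, 0, 0, 0, 0.15, 0, 0, -0.09, 0, 0, 0, 0.15, 0, 0, -0.13, 0, 0, 0, 0.15]

```text
t: 10.05
tool_pos: [0.4644, -0.1054, 0.1473]
orientation: [2.814, 1.396, 0.001]
force: [1.1, -0.4, -1.2]
opening: 0.0239
gripper_force: 30.0
```

Emit:
move_arm:
  deltas: [0.04, -0.023, 0, 0, 0, -0.05, 0.15, 0.08, -0.047, 0, 0, 0, -0.1, 0.15, 0.12, -0.07, 0, 0, 0, -0.16, 0.15, 0.16, -0.093, 0, 0, 0, -0.21, 0.15, 0.2, -0.117, 0, 0, 0, -0.26, 0.15, 0.24, -0.14, 0, 0, 0, -0.32, 0.15, 0.28, -0.163, 0, 0, 0, -0.37, 0.15, 0.32, -0.187, 0, 0, 0, -0.42, 0.15, 0.361, -0.211, 0, 0, 0, -0.475, 0.15, 0.361, -0.211, 0, 0, 0, -0.475, 0.15, 0.361, -0.211, 0, 0, 0, -0.475, 0.15]

```text
t: 11.42
tool_pos: [0.5144, 0.3093, 0.145]
orientation: [2.407, 2.019, -0.002]
force: [-0.5, -0.5, -1.2]
opening: 0.0238
gripper_force: 30.0
```

Run:
```python
from h import *
p,d,W,c,f,s=wrist('w4.png');print(s['t'],c,f,s['opening'],s['gripper_force'])
```

```text
11.425 [0.51437196 0.30933117 0.14496043] -10.013008241390434 0.023831755517449715 29.992848336696625
```

View pics/w4.png

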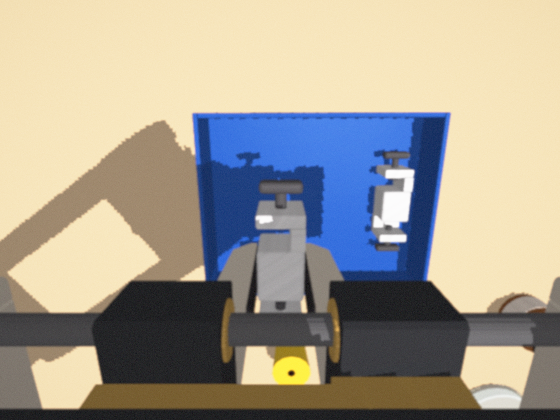

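The boss head (281,240) is held parallel to the tray's short side over its free part, stock at (391,205). Lower it, release and back off.

Emit:
move_arm:
  deltas: [0, 0, 0.05, 0, 0, 0, 0.15, 0, 0, 0.09, 0, 0, 0, 0.15, 0, 0, 0.11, 0, 0, 0, 0.15, 0, 0, 0.12, 0, 0, 0, 0.15, 0, 0, 0.1245, 0, 0, 0, 0.15, 0, 0, 0.1245, 0, 0, 0, 0.15, 0, 0, 0.1245, 0, 0, 0, 0.15, 0, 0, 0.1245, 0, 0, 0, 0.5, 0, 0, 0.1245, 0, 0, 0, 0.5, 0, 0, 0.1245, 0, 0, 0, 0.5, 0, 0, 0.1245, 0, 0, 0, 0.5]

```text
t: 12.85
tool_pos: [0.5148, 0.3097, 0.0212]
orientation: [2.407, 2.019, 0.0]
force: [-0.1, 1.3, -0.1]
opening: 0.0461
gripper_force: 0.0
```

Emit:
move_arm:
  deltas: [0, 0, -0.03, 0, 0, 0, 0.5, 0, 0, -0.08, 0, 0, 0, 0.5, 0, 0, -0.14, 0, 0, 0, 0.5, -0.05, 0, -0.18, 0, 0, 0, 0.5, -0.1, 0, -0.2, 0, 0, 0, 0.5, -0.15, 0, -0.2, 0, 0, 0, 0.5, -0.2, 0, -0.2, 0, 0, 0, 0.5, -0.25, 0, -0.2, 0, 0, 0, 0.5, -0.25, 0, -0.2, 0, 0, 0, 0.5, -0.25, 0, -0.2, 0, 0, 0, 0.5]

```text
t: 14.1
tool_pos: [0.4714, 0.0637, 0.2213]
orientation: [-2.408, -2.018, -0.001]
force: [-0.8, -0.6, -0.8]
opening: 0.0466
gripper_force: 0.0
```

Run:
```python
from h import *
p,d=snap('top','t5.png');s=robot.read_state();print(s['t'],s['tool_pos'],s['opening'])
```

```text
14.15 [0.4714268  0.06418175 0.22120586] 0.04675591133147624
```

View pics/t5.png

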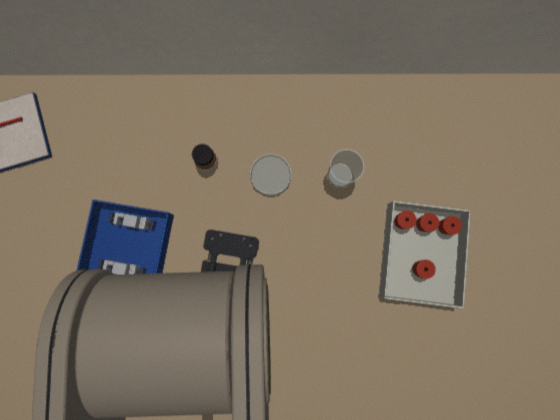

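The boss head lies in the blue tray at (123,269) and the stopper stands in the white tray at (425,269). The beaker, jar and dish have not moved, and the arm touches nothing.

```bash
python3 -c "
from plant import robot
print(robot.close_job())"
```

```text
the job is handed in; nothing more can be done
None
```

The red stopper is in the white tray and the boss head is in the blue tray, done in that order; the job was handed in at about 14 s, with the beaker, jar and dish where they stood.

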